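Clamp the ball tray with the cam and load it from the tip bin

ROBOT

A 7-joint arm with a two-finger parallel gripper is mounted at the origin on the work surface. World frame = base frame: x ahead of the robot, y to its left, z up, the work surface at z = 0. Lengths are in m, angles in rad, forces in N, time in s.
With the tool pointing down it reaches from about 0.425 to 0.925 m from the base axis. Payload 6.8 kg.
Tool frame: the origin (TCP) lies on the mounting face of the last link; the fingertips stand 173 mm ahead of it and the grasp point (between the pads) lies 155 mm ahead of it; z points along the fingers, y is the line along which they close (so a half turn about z gives the same grasp; the last joint's range is limited). The gripper opens to 85 mm and grips with 20 to 120 N. Pads are 22 mm wide; open, the fingers measure 114 mm over their backs; the gripper's body (76 mm by 85 mm) begins 54 mm behind the grasp point. The pads swing forward as they close: fully open they stand 13 mm farther back than shut.
Start: joints at [1.221, 0.477, 0.022, 1.555, -0.011, 1.109, -0.083], TCP at [0.162, -0.655, 0.405] pointing down, gripper open.
Joint ranges: [-2.96, 2.96], [-0.34, 2.1], [-1.41, 1.46], [0.24, 2.44], [-1.37, 4.51], [0.17, 1.92], [-2.96, 2.96]. Speed limits (rad/s): [2.39, 2.39, 3.14, 3.14, 3.14, 3.14, 3.14].

INTERFACE

Orientations are given as a unit quaternion [w, x, y, z].
In Python, from station import bot gives the robot as it stands. The module is installed in compiled form; this text tells all that it offers.
- The arm moves only by the shell command python3 -m pendant 'ROWS' [FORCE]. ROWS is JSON, a list of rows, each a list of 5 numbers: the finger opening in m, from 0 to 0.0854, then the shift along the tool's x, y, z in m, then the turn about the tool's z in degrees. In form: [[jaw, x, y, z, yaw], ...]. A call has 1 to 12 rows; each row shifts and turns the commanded pose from where the row before left it, along the tool's axes as they then stand; what a row does not reach is not made up. A row lasts 1/12 s, in which the tool goes at most 41.7 mm and 7.16 degrees, less where a joint would pass 70% of its speed; a pose out of reach is approached as far as the arm can. A call with a gripper value outside its range is refused whole. The fingers move at their own pace and stop on an object; FORCE is the grip in N (left out, the last holds). Time passes only in rows, so rows that do not move let the fingers close. It gives the time, the measured TCP pose, the force, the opening and the grip force at its end, in the units of the state.
- bot.get_obs(): the state, without advancing time (a new reading comes with each control period).
- bot.read_camera(name): name is "side" or "top"; returns (picture, depth): 420x560x3 uint8, blue, green, red; 420x560 float32, m along the optical axis (not along the pixel's ray), 0 where there is no reading.
- bot.camera_model(name): a dict with "intrinsics" (3x3 intrinsics, pixels), "R" (3x3) and "t" (3): a world point X has camera coordinates R X + t. Camera axes: x right, y down, z forward; pixel columns grow to the right and rows downward; lengths in m; the calibration is good to about 2 mm. A picture is of the moment at which its call begins. camera_model takes no time and is no camera call.
- bot.hand_in(): hands the job in; it is judged then, once.
Trained networks look in the newest picture that a camera, given by its name, has taken for a name from the list of things; names that differ only in an ending like _2 or _b are one class to them, and where a whole thing is asked for, a point or a joint stands for the part that bears it (a point fixed in the world has none). Each returns a list of dicts, best first, with "score" (0 to 1); they miss things now and then, are a little off and sometimes report something else, mostly with a low value. They report only what shows in the picture. A call takes as long as a camera call. They do not tell look-alikes from the thing itself.
- bot.boxes_of(name, camera): "at" ([column, row] in pixels, amid what is visible of it).
- bot.trace(name, camera): "mask" (420x560 bool, what is visible of it) and "at" ([column, row] in pixels, amid what is visible of it).
- bot.pinpoint(name, camera): "at" ([column, row] in pixels: a listed point, or the origin of a listed thing).
The state is a dict: "t": time; "q": joint angles; "joint_vel": joint speeds; "joint_torque": joint torques, N m; "eef_pos": TCP position; "tool_rot": TCP orientation; "contact_force": force on the tool from outside, world axes, zero at the start; "torque": the same for the moment, N m; "gripper_width": opening from 0.0 (shut) to 1.0 (fully open); "grasp_force": force on a finger pad.
Only numpy, scipy, OpenCV 4.12 (cv2) and the standard library are available. Lean on these libraries where they do the work, as an engineer would, in place of code of your own. Each camera call takes 0.05 s, during which the arm holds its last target. There are 200 camera calls.

TASK

Set the empty metal tray down in the nest of the loading station, then turn the cam by its upright pin until its nose (the high point) points straight at the sprung jaw and stays there by itself, so that the tray is pushed home against the fence and clamped. Then lift the handle of the two-bay tip bin until all three steel balls have rolled out of the front bay into the tray, keeping the white caps in the rear bay, and lower the bin back down onto its rest. Leave the tube rack, the jar and the tip box where they are.

Things in the scene. Friction and masses are not known exactly. Their poses are not given: they have to be found in the camera images.
- station: Loading station, fixed to the bench: aluminium base plate 10 thick in an L shape (225 long under nest and cam along its x, 100 wide under the bin). Origin: on the bench under the middle of the nest. x runs from the nest to the cam, y from the nest to the tip bin, z up. Apart from the cam's pin (75 high) and the tip bin (whose near edge stands at y = 60) nothing on it is higher than 29 above the bench.
- nest (a point): Middle of the nest floor, the top of the plate, 10 above the bench; axes as the station. The tray's length lies along y, between end guides (8 high) at y = -54 and +54; fence face (10 high) at x = -30, jaw pad face (11 high) at x = +43 when back. The tray may be set down centred at x = 0 to +12; clamped it is at x = 0, against the fence.
- tray_center (a point): Loose open aluminium tray, 60 (its x) by 100 (its y) by 50 high, walls 3, 0.25 kg, standing upright on the bench at the start. The point is its centre, 25 above its underside. Meant to be gripped across the 60 mm width near its upper half; the same when turned half round.
- cam (a joint): Angle of the steel teardrop cam about its upright axis, rad, growing anticlockwise seen from above. At 1.90 the nose points straight at the jaw (station -x) and the pin stands straight away from it (+x). Starts at 0 to 0.5, stops at -0.1 and 2.7: it can be turned too far. The last 1.2 rad work against springs (up to about 5 N at the pin); within 0.2 of 1.90 it stays by itself.
- cam_pin (a point): Upright round black pin, 14 in diameter, on the end of the cam's lever, 60 from the cam axis, on the side opposite to the nose; it reaches from 23 to 75 above the bench (lever arm top at 29). The point is on its axis, 58 above the bench.
- cam_axis (a point): Point on the cam's upright axis, 16 above the bench; in the station frame at x = 93, y = 0.
- cam_nose (a point): High point of the cam: tip of the nose, 36 from the cam axis (the round back has radius 19.5).
- jaw (a joint): Travel of the sprung follower (jaw) from its back position towards the tray, m: 0 back, about 0.016 when the nose bears squarely on it. Springs press it back against the cam; its rubber pad is sprung too.
- jaw_face (a point): Centre of the flat face of the sprung jaw on which the cam bears, 62 wide, looking to the station's +x.
- bin (a joint): Tilt of the grey two-bay tip bin about its hinge, rad: 0 down on its rest, growing as the handle is lifted, up to 1.9. The balls roll out between about 0.6 and 1.0 (1.1 is enough); past about 1.5 the caps of the rear bay can spill too. It sinks back by its own weight, damped. About 2 N at the handle lift it.
- bin_hinge (a point): Hinge axis of the bin, level, along the station's x; in the station frame at y = 64, z = 72. The bin (66 wide, 112 long, 46 high) lies on its +y side, with a sloping pouring lip over the hinge, front bay with balls next to it, rear bay behind the dividing wall.
- bin_handle (a point): Middle of the handle bar, a level steel bar 12 in diameter, parallel to the hinge, with 44 free between its two arms, 42 behind the bin's rear wall. Bin down, it lies 150 behind the hinge (+y of the station) and 50 above it, 122 above the bench. It swings about the hinge with the bin.
- bin_rear (a point): Centre of the floor of the rear bay; the bay is 60 along x, 40 along y and 42 deep.
- ball0_center (a point): Centre of a bright steel ball, 16 in diameter, 17 g, in the bin's front bay at the start.
- cap0_center (a point): Centre of a white screw cap, 15 in diameter, 13 high, 12 g, in the bin's rear bay; it stays there.
- ball1_center (a point): Centre of a bright steel ball, 16 in diameter, 17 g, in the bin's front bay at the start.
- cap1_center (a point): Centre of a white screw cap, 15 in diameter, 13 high, 12 g, in the bin's rear bay; it stays there.
- ball2_center (a point): Centre of a bright steel ball, 16 in diameter, 17 g, in the bin's front bay at the start.
- cap2_center (a point): Centre of a white screw cap, 15 in diameter, 13 high, 12 g, in the bin's rear bay; it stays there.
- rack_mid (a point): Black tube rack, 60 by 100, 58 high with its tubes, a bystander to be left alone; the point is its middle, half-way up.
- bottle_mid (a point): Amber glass jar, 52 in diameter, 90 high, a bystander to be left alone; the point is its middle, half-way up.
- tipbox_mid (a point): White tip box with a clear lid, 74 by 99, 59 high, a bystander to be left alone; the point is its middle, half-way up.
Things that resemble listed ones, but are neither listed nor needed, are in the scene too. Leave any red or turquoise look-alike of the part that bears tray_center alone.

How it is judged:
By the outcome, as a careful person would: the job done as asked, in the order asked, and still so for the second after the job is handed in, with the robot touching nothing.
It also fails if it takes over 72 s, if anything falls off the work surface, if the arm or the gripper's body presses on something with over 40 N, if the wrist force passes 120 N, or if a joint passes its speed limit or range.

## Working session

There is one attempt and no reset: what is moved stays moved. The work goes in short steps, Python scripts to look and compute and a shell command to move; the robot and the scene stay as the last step left them, time stands still between calls to the robot, and variables do not carry over. Pictures are saved under pics/ and viewed, at most 10 in all, crops included, and the job is handed in when it is done.

```bash
mkdir -p pics
cat > h.py <<'E'
import numpy as np, cv2
from station import bot
from scipy.spatial.transform import Rotation as Ro
def cam(n):
    m=bot.camera_model(n); return np.array(m["intrinsics"]),np.array(m["R"]),np.array(m["t"])
def ray(n,px):
    K,R,t=cam(n); d=R.T@np.linalg.solve(K,[px[0],px[1],1.]); return -R.T@t,d
def atz(n,px,z):
    c,d=ray(n,px); return c+d*(z-c[2])/d[2]
def atdepth(n,px,D):
    c,d=ray(n,px); return c+d*D
def proj(n,X):
    K,R,t=cam(n); p=K@(R@np.array(X)+t); return p[:2]/p[2]
def rot():
    q=bot.get_obs()["tool_rot"]; return Ro.from_quat([q[1],q[2],q[3],q[0]]).as_matrix()
E
python3 - <<'E'
from h import *
np.set_printoptions(precision=4,suppress=True)
o=bot.get_obs(); print(o["t"],o["eef_pos"],rot())
for n in("top","side"):
    im,d=bot.read_camera(n); cv2.imwrite(f"pics/{n}0.png",im); np.save(f"{n}_d.npy",d)
    c,_=ray(n,(0,0)); print(n,c)
    for k in["tray_center","nest","cam_pin","cam_axis","cam_nose","bin_hinge","bin_handle","jaw_face","rack_mid","bottle_mid","tipbox_mid"]:
        print(k,[(np.round(x["at"],1).tolist(),round(x["score"],2)) for x in bot.pinpoint(k,n)[:4]])
E
```

```text
0.0 [ 0.1616 -0.6551  0.4037] [[ 0.9709  0.2395 -0.0006]
 [ 0.2395 -0.9709  0.0018]
 [-0.0001 -0.0018 -1.    ]]
top [0.5141 0.0211 1.3479]
tray_center [([407.6, 253.1], 0.98), ([410.1, 300.4], 0.58), ([357.8, 225.0], 0.58)]
nest [([277.9, 240.6], 0.64)]
cam_pin [([409.0, 250.1], 0.68), ([254.3, 231.8], 0.66), ([235.3, 228.9], 0.65), ([302.2, 208.0], 0.56)]
cam_axis [([279.5, 199.3], 0.73)]
cam_nose [([270.7, 198.7], 0.71)]
bin_hinge [([282.8, 210.5], 0.75), ([222.2, 240.0], 0.45)]
bin_handle [([195.2, 229.4], 0.95)]
jaw_face [([280.8, 211.7], 0.72), ([222.7, 236.2], 0.47)]
rack_mid [([393.5, 158.8], 0.86)]
bottle_mid [([147.0, 175.7], 0.67)]
tipbox_mid [([277.4, 135.4], 0.7), ([220.4, 233.8], 0.62)]
side [0.162  0.8662 0.8232]
tray_center [([324.0, 207.1], 0.9), ([355.3, 192.0], 0.88), ([390.7, 200.1], 0.88), ([195.8, 294.8], 0.57)]
nest [([302.6, 243.5], 0.61)]
cam_pin [([295.7, 214.5], 0.4)]
cam_axis [([277.5, 234.1], 0.69)]
cam_nose [([274.7, 237.5], 0.62)]
bin_hinge [([295.9, 239.1], 0.65)]
bin_handle [([264.7, 256.5], 0.58)]
jaw_face [([266.5, 260.2], 0.28)]
rack_mid [([292.9, 177.9], 0.88)]
bottle_mid [([195.7, 294.4], 0.91), ([305.8, 244.1], 0.75), ([294.5, 215.8], 0.29)]
tipbox_mid [([233.9, 215.1], 0.97)]
```

View pics/top0.png

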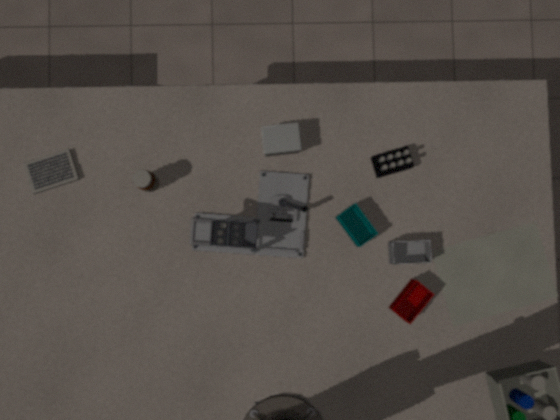

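View pics/side0.png

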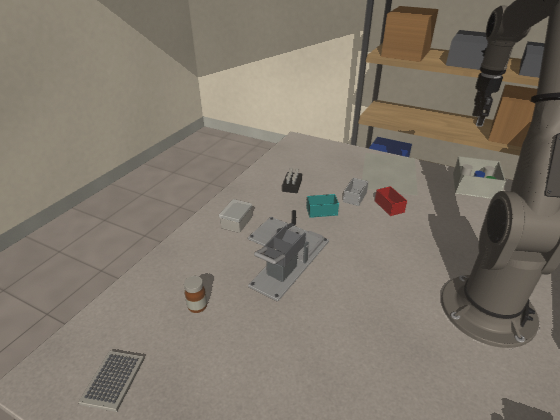

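The top picture shows the station at about (255, 215): nest near (281, 240), cam pin near (300, 207), bin to the left at (225, 232). There are three tray-like parts: turquoise (357, 225), red (411, 300) and bare metal (410, 251). The metal one fits "aluminium tray". I'll confirm it in an enlarged crop.

Run:
```python
from h import *
np.set_printoptions(precision=4,suppress=True)
im=cv2.imread("pics/top0.png"); d=np.load("top_d.npy")
c=im[150:340,185:445]; c=cv2.convertScaleAbs(cv2.resize(c,None,fx=3,fy=3,interpolation=cv2.INTER_CUBIC),alpha=1.7)
cv2.imwrite("pics/crop.png",c)
# height map
K,R,t=cam("top"); v,u=np.mgrid[:420,:560]
P=np.stack([(u-K[0,2])/K[0,0]*d,(v-K[1,2])/K[1,1]*d,d],-1); W=(P-t)@R
np.save("W.npy",W); print(K)
def rect(mask,name):
    p=W[mask][:,:2].astype(np.float32); r=cv2.minAreaRect(p*1000); print(name,mask.sum(),r, np.median(W[mask][:,2]))
box=np.zeros((420,560),bool); box[232:272,382:440]=1
rect(box&(W[...,2]>0.035)&(W[...,2]<.06),"tray top")
rect(box&(W[...,2]>0.012)&(W[...,2]<.06),"tray any")
for m in bot.trace("tray_center","top"): rect(m["mask"],"tr %s %.2f"%(np.round(m["at"]),m["score"]))
for m in bot.trace("bin","top")[:1]: rect(m["mask"],"bin")
b=np.zeros((420,560),bool); b[165:260,185:315]=1
rect(b&(W[...,2]>0.006)&(W[...,2]<.2),"station")
for k in["bin","cam","jaw","cam_pin","bin_handle"]:
  for c in("top",): print(k,[(np.round(x["at"],1),round(x["score"],2)) for x in bot.boxes_of(k,c)[:3]])
```

```text
[[502.7579   0.     280.971 ]
 [  0.     502.7579 218.6193]
 [  0.       0.       1.    ]]
tray top 202 ((483.7068176269531, -342.3678894042969), (60.05082321166992, 101.88381958007812), 0.6882147789001465) 0.04851303572711922
tray any 328 ((483.689453125, -342.31842041015625), (60.12736129760742, 102.00630187988281), 1.0044667720794678) 0.04248839527122885
tr [355. 222.] 0.83 963 ((519.3199462890625, -118.75088500976562), (105.6502914428711, 259.212890625), 24.298175811767578) 0.005218189331487986
tr [408. 252.] 0.63 969 ((487.70147705078125, -185.776123046875), (414.9398498535156, 59.759002685546875), 88.60406494140625) 0.005491095829154684
bin 1370 ((539.7056884765625, 120.08370208740234), (202.52838134765625, 67.77276611328125), 83.36467742919922) 0.08984569217013355
station 6399 ((598.9663696289062, 76.40802764892578), (342.09552001953125, 251.23269653320312), 88.62065887451172) 0.012583267148796354
bin [(array([390.8, 163.1]), 0.63), (array([224.5, 235.1]), 0.6)]
cam [(array([285.7, 200.9]), 0.9), (array([230.1, 232.8]), 0.45)]
jaw [(array([280.2, 218.1]), 0.75)]
cam_pin [(array([280.3, 201.5]), 0.78)]
bin_handle [(array([229.6, 233.3]), 0.69)]
```

View pics/crop.png

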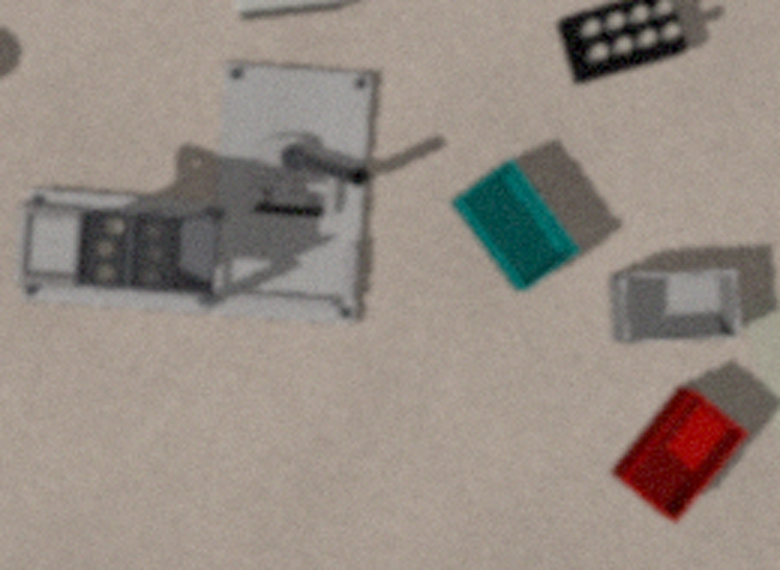

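The crop confirms it. The bare metal tray is at crop (676, 305), which is pixel (410, 252). It is upright with its length along world y, at (0.484, -0.342). The turquoise (515, 225) and red (680, 450) trays in the crop are the look-alikes. The cam lever runs from crop (290, 152) to the pin at (360, 177). Next I'll fit the station pose.

Run:
```python
from h import *
np.set_printoptions(precision=4,suppress=True)
W=np.load("W.npy"); g=cv2.GaussianBlur(cv2.imread("pics/top0.png",0),(0,0),.8).astype(float)
def edge(pts_iter):
    P=np.array(pts_iter,np.float32); vx,vy,x0,y0=cv2.fitLine(P,cv2.DIST_HUBER,0,.01,.01).ravel(); return vx,vy,x0,y0,P
gx=np.gradient(g,axis=1); gy=np.gradient(g,axis=0)
def sub(a,i): # subpixel extremum
    l,c,r=a[i-1],a[i],a[i+1]; den=l-2*c+r; return i+(.5*(l-r)/den if den else 0)
E={}
E['right -y']=edge([(300+sub(-gx[r,300:316],1+np.argmax(-gx[r,301:315])),r) for r in range(176,252)])
E['far +x']=edge([(c,165+sub(gy[165:180,c],1+np.argmax(gy[166:179,c]))) for c in range(264,308)])
E['near -x']=edge([(c,245+sub(-gy[245:265,c],1+np.argmax(-gy[246:264,c]))) for c in range(200,300)])
E['left +y']=edge([(250+sub(gx[r,250:268],1+np.argmax(gx[r,251:267])),r) for r in range(175,196)])
for k,(vx,vy,x0,y0,P) in E.items():
    a=atz("top",(x0,y0),.01);b=atz("top",(x0+vx*20,y0+vy*20),.01); d=(b-a)[:2]; n=np.array([-d[1],d[0]])/np.hypot(*d)
    res=np.abs((P-[x0,y0])@[-vy,vx]); print(k,"pt",a[:2],"dir deg",np.degrees(np.arctan2(d[1],d[0])),"res",np.median(res))
y=np.radians(-4.0)
# handle: z>0.105 in bin area
b=np.zeros(W.shape[:2],bool); b[205:262,185:262]=1
for lo,hi in((.108,.14),(.06,.105)):
    m=b&(W[...,2]>lo)&(W[...,2]<hi); r=cv2.minAreaRect((W[m][:,:2]*1000).astype(np.float32)); print(lo,m.sum(),r,np.median(W[m],axis=0))
m=np.zeros_like(b); m[195:220,288:315]=1; m&=W[...,2]>.06; print("pin",m.sum(),np.median(W[m],axis=0) if m.any() else 0)
m[:]=0; m[190:225,275:315]=1; 
for r in range(202,214): print(r,np.round(W[r,278:312:1,2]*1000).astype(int))
```

```text
right -y pt [ 0.5885 -0.0723] dir deg -5.778981401450853 res 0.34428793
far +x pt [ 0.7005 -0.01  ] dir deg -95.0971553896329 res 0.18018278
near -x pt [0.4975 0.0714] dir deg -87.95334696809411 res 2.3948905
left +y pt [0.6685 0.0655] dir deg -167.93305647229843 res 1.1622937
0.108 496 ((542.405517578125, 137.82586669921875), (159.5638427734375, 67.76335144042969), 84.00862121582031) [0.5475 0.1784 0.1203]
0.06 1092 ((538.7803344726562, 111.01249694824219), (113.2844467163086, 83.86988067626953), 84.97842407226562) [0.5403 0.1082 0.0814]
pin 28 [ 0.6011 -0.066   0.0751]
202 [29 28 32 27 28 29 30 32 32 36 30 33 12  8 11 10  9  8  9  7  7 12  7 11
 11 12  9 10 11 -2 -3  5 -6  3]
203 [  26   25   31   27   27   28   34   29   32   24   22   28   26   35
   28    8    7    6    3   11   12   16    8    8   14    7    7    8
 1348    1   -2    1    1    0]
204 [20 31 30 29 32 29 29 29 26 23 29 29 33 26 31 33 32 28 11 11  6  6  6 11
  7 12  7 10 10  1  6 -2 -3  4]
205 [  19   28   28   29   32   27   27   34 1348   28   34   32   30   30
   31   30   28   27   32   29   32    9    9   14 
[... 292 characters left out ...]
24   15   21   21   23   18   13    7    6    9    9
    7   29 1348   31   32   27   31   27   27   40   76   78   72   76
   75   73    5    5    1    5]
209 [ 5 16 26 18 19 20 16  7 15 11 15  7  6 13 12 10 14 19 29 27 30 25 28 41
 73 78 76 71 79 -4 -2  1  3  3]
210 [23 18 22 20 23 22 16 17 24  3 14 13 11  9 14 17 17 20 22  9  5 23 24 28
 58 74 73 75 70 -2  0  1 -2 -2]
211 [23 24 21 22 26 26 23 17 21 18 19 20 20 21 22 16 19 19 20 12 11  8 11 11
 35 57 50 31  2 -2 -5 -1  3  3]
212 [18 18 26 19 22 27 21 28 19 25 18 21 20 26 25 22 19 19  9 12 10  9  7 12
 11  8  4  7 -4  5  0 -3  2  2]
213 [11 13 12 13  9 11 11 20 20 20 22 26 18 28 22 25 18 20 12 10  9 10  3 14
 11  9 14 10 -6 -8 -3  3 -3  6]
```

Run:
```python
from h import *
np.set_printoptions(precision=4,suppress=True)
W=np.load("W.npy"); b=np.zeros(W.shape[:2],bool); b[205:262,185:262]=1
m=b&(W[...,2]>.065)&(W[...,2]<.15); P=W[m]
yaw=np.radians(-5.4); c,s=np.cos(yaw),np.sin(yaw); Rz=np.array([[c,-s],[s,c]])
Q=P.copy(); Q[:,:2]=(P[:,:2]-[.54,.0])@Rz   # station-aligned
ys=np.arange(.075,.23,.006); L=[]
for a in ys:
    k=(abs(Q[:,1]-a)<.003); x=Q[k]
    if len(x)>8: L.append((a,x[:,0].min(),x[:,0].max(),x[:,2].max())); print(np.round(np.array(L[-1])*1000,0), len(x))
L=np.array(L); print("mid",np.median(L[:,1]+L[:,2])/2, "slope lo/hi deg",[np.degrees(np.polyfit(L[:,0],L[:,i],1)[0]) for i in(1,2)])
print("y range",Q[:,1].min(),Q[:,1].max(), "pin", (np.array([.6011,-.066])-[.54,0])@Rz)
# low features
for (r0,r1,c0,c1) in((205,260,262,306),):
    V=W[r0:r1,c0:c1].reshape(-1,3); V=V[(V[:,2]>-.02)&(V[:,2]<.1)]; U=V.copy(); U[:,:2]=(V[:,:2]-[.54,0])@Rz
    for a in np.arange(-.06,.13,.004):
        k=abs(U[:,0]-a)<.002; z=U[k]
        print(round(a*1000), [int(np.median(z[abs(z[:,1]-y)<.005][:,2])*1000) if (abs(z[:,1]-y)<.005).any() else -1 for y in np.arange(-.075,.05,.01)])
```

```text
[ 75. -41.  23. 120.] 65
[ 81. -42.  22. 123.] 61
[ 87. -42.  22. 121.] 60
[ 93. -43.  21. 121.] 67
[ 99. -43.  21. 122.] 66
[105. -43.  23. 122.] 71
[111. -41.  23. 121.] 58
[117. -42.  22. 121.] 60
[123. -42.  22. 123.] 102
[129. -43.  21. 120.] 33
[135. -43.  21. 121.] 61
[141. -41.  23. 121.] 74
[147. -42.  22. 121.] 62
[153. -42.  22. 122.] 56
[159. -42.  21. 124.] 68
[165. -43.  21. 127.] 113
[171. -43.  23. 121.] 33
[177. -44.  23. 124.] 24
[183. -44.  22. 128.] 25
[189. -42.  22. 128.] 26
[195. -42.  24. 126.] 23
[201. -43.  23. 133.] 28
[207. -43.  23. 131.] 66
[213. -44.  22. 133.] 66
mid -0.010210425826500426 slope lo/hi deg [np.float64(-0.5445059232521122), np.float64(0.3880044404538846)]
y range 0.053508444179353076 0.21744545950961153 pin [ 0.067 -0.06 ]
-60 [-1, 3, 8, 10, 2, 3, 12, 9, 3, 6, 8, 5, -1]
-56 [2, 6, 9, 11, 8, 11, 11, 10, 11, 11, 10, 9, -1]
-52 [0, 12, 14, 10, 11, 9, 10, 8, 12, 9, 8, 8, -1]
-48 [1, 10, 9, 12, 16, 21, 13, 14, 17, 20, 14, 11, -1]
-44 [-6, 8, 9, 19, 19, 20, 18, 20, 21, 22, 18, 20, 20]
-40 [3, 9, 10, 13, 13, 8, 16, 14, 13, 10, 17, 17, 12]
-36 [0
[... 1537 characters left out ...]
 -1, -1, -1, -1, -1]
84 [-1, -1, -1, -1, -1, -1, -1, -1, -1, -1, -1, -1, -1]
88 [-1, -1, -1, -1, -1, -1, -1, -1, -1, -1, -1, -1, -1]
92 [-1, -1, -1, -1, -1, -1, -1, -1, -1, -1, -1, -1, -1]
96 [-1, -1, -1, -1, -1, -1, -1, -1, -1, -1, -1, -1, -1]
100 [-1, -1, -1, -1, -1, -1, -1, -1, -1, -1, -1, -1, -1]
104 [-1, -1, -1, -1, -1, -1, -1, -1, -1, -1, -1, -1, -1]
108 [-1, -1, -1, -1, -1, -1, -1, -1, -1, -1, -1, -1, -1]
112 [-1, -1, -1, -1, -1, -1, -1, -1, -1, -1, -1, -1, -1]
116 [-1, -1, -1, -1, -1, -1, -1, -1, -1, -1, -1, -1, -1]
120 [-1, -1, -1, -1, -1, -1, -1, -1, -1, -1, -1, -1, -1]
124 [-1, -1, -1, -1, -1, -1, -1, -1, -1, -1, -1, -1, -1]
128 [-1, -1, -1, -1, -1, -1, -1, -1, -1, -1, -1, -1, -1]
```

Station fit: origin about (0.5297, -0.0010), yaw about -5.4°. The bin's width, the fence, the jaw pad, the pin radius and the handle all agree with it. Now I'll move over the tray.

```bash
python3 -m pendant '[[0.085,0.0323,-0.0189,0,0],[0.085,0.0323,-0.0189,0,0],[0.085,0.0323,-0.0189,0,0],[0.085,0.0323,-0.0189,0,0],[0.085,0.0323,-0.0189,0,0],[0.085,0.0323,-0.0189,0,0],[0.085,0.0323,-0.0189,0,0],[0.085,0.0323,-0.0189,0,0],[0.085,0.0323,-0.0189,0,0],[0.085,0.0323,-0.0189,0,0],[0.085,0.0323,-0.0189,0,0],[0.085,0.0323,-0.0189,0,0]]' 40
python3 -m pendant '[[0.085,0,0,0.008,-6.42],[0.085,0,0,0.008,-6.42],[0.085,0,0,0.008,-6.42],[0.085,0,0,0.008,-6.42],[0.085,0,0,0.008,-6.42],[0.085,0,0,0.008,-6.42],[0.085,0,0,0.008,-6.42],[0.085,0,0,0.008,-6.42],[0.085,0,0,0.008,-6.42],[0.085,0,0,0.008,-6.42],[0.085,0,0,0.008,-6.42],[0.085,0,0,0.008,-6.42]]'
cat >> h.py <<'E'
SO=np.array([.5297,-.0010]); SY=np.radians(-5.4)
def st(x,y):
    c,s=np.cos(SY),np.sin(SY); return SO+[c*x-s*y,s*x+c*y]
def togo(target_xy,z,yaw_y=None):
    """print tool-frame shift to bring TCP to target, and turn to get tool y along world angle yaw_y"""
    o=bot.get_obs(); R=rot(); d=np.array([*target_xy,z])-o["eef_pos"]; d[2]
    print("t %.2f pos %s F %s w %.3f g %.1f"%(o["t"],np.round(o["eef_pos"],4),np.round(o["contact_force"],1),o["gripper_width"],o["grasp_force"]))
    a=np.degrees(np.arctan2(R[1,1],R[0,1])); print("tool shift mm",np.round(R.T@d*1000,1),"tooly deg %.2f"%a, "" if yaw_y is None else "yaw %.2f"%(-((yaw_y-a+90)%180-90)), "q",np.round(o["q"],2))
E
python3 -c "
from h import *
togo((.4837,-.3423),.188,.9)"
```

```text
t: 2.55
eef_pos: [0.4847, -0.341, 0.405]
tool_rot: [0.0, 0.993, 0.12, 0.0]
contact_force: [0.6, -0.8, 1.0]
gripper_width: 0.995
grasp_force: 0.0
t: 3.55
eef_pos: [0.4837, -0.3425, 0.3085]
tool_rot: [0.0, 0.7, 0.714, -0.0]
contact_force: [0.3, 0.4, 0.4]
gripper_width: 0.994
grasp_force: 0.0
t 3.55 pos [ 0.4837 -0.3425  0.3085] F [0.3 0.4 0.4] w 0.994 g 0.0
tool shift mm [  0.2   0.  120.5] tooly deg 1.20 yaw 0.30 q [ 0.82  0.48 -0.4   1.82  0.24  0.88  0.33]
```

```bash
python3 -m pendant '[[0.085,0,0,0.014,0.3],[0.085,0,0,0.014,0],[0.085,0,0,0.014,0],[0.085,0,0,0.014,0],[0.085,0,0,0.014,0],[0.085,0,0,0.014,0],[0.085,0,0,0.012,0],[0.085,0,0,0.012,0],[0.085,0,0,0.012,0],[0.085,0,0,0,0],[0.05,0,0,0,0],[0.05,0,0,0,0]]' 40
python3 -m pendant '[[0.05,0,0,0,0],[0.05,0,0,0,0],[0.05,0,0,0,0],[0.05,0,0,0,0],[0.05,0,0,0,0],[0.05,0,0,0,0]]' 40
python3 -c "
from h import *
togo((.4837,-.3423),.288)"
```

```text
t: 4.55
eef_pos: [0.484, -0.3425, 0.1891]
tool_rot: [0.0, 0.703, 0.711, 0.0]
contact_force: [0.6, -0.7, 0.4]
gripper_width: 0.74
grasp_force: 0.0
t: 5.05
eef_pos: [0.4841, -0.3425, 0.1895]
tool_rot: [0.001, 0.703, 0.711, 0.0]
contact_force: [-0.1, 0.5, 5.9]
gripper_width: 0.699
grasp_force: 44.7
t 5.05 pos [ 0.4841 -0.3425  0.1895] F [-0.1  0.5  5.9] w 0.699 g 44.7
tool shift mm [  0.2  -0.3 -98.5] tooly deg 0.59  q [ 0.77  0.64 -0.34  1.88  0.33  0.67  0.24]
```

```bash
python3 -m pendant '[[0.05,0,0,-0.005,0],[0.05,0,0,-0.015,0],[0.05,0,0,-0.025,0],[0.05,0,0,-0.025,0],[0.05,0,0,-0.025,0],[0.05,0,0,-0.015,0],[0.05,0,0,0,3],[0.05,0,0,0,3],[0.05,0,0,0,0]]' 40
python3 -c "
from h import *
p=st(.006,0); print(p); togo(p,.3,-5.4)"
```

```text
t: 5.8
eef_pos: [0.4833, -0.3423, 0.2989]
tool_rot: [-0.0, 0.74, 0.672, -0.0]
contact_force: [-0.0, -0.3, -1.8]
gripper_width: 0.696
grasp_force: 43.9
[ 0.53567337 -0.00156465]
t 5.80 pos [ 0.4833 -0.3423  0.2989] F [-0.  -0.3 -1.8] w 0.696 g 43.9
tool shift mm [344.2  19.4  -1.1] tooly deg -5.52 yaw -0.12 q [ 0.8   0.49 -0.37  1.83  0.23  0.86  0.22]
```

```bash
python3 -m pendant '[[0.05,0.015,0.001,0,0],[0.05,0.03,0.002,0,0],[0.05,0.033,0.002,0,0],[0.05,0.033,0.002,0,0],[0.05,0.033,0.002,0,0],[0.05,0.033,0.002,0,0],[0.05,0.033,0.002,0,0],[0.05,0.033,0.002,0,0],[0.05,0.033,0.002,0,0],[0.05,0.033,0.001,0,0],[0.05,0.025,0.001,0,0],[0.05,0.010,0,0,0]]' 40
python3 -m pendant '[[0.05,0,0,0.01,0],[0.05,0,0,0.015,0],[0.05,0,0,0.015,0],[0.05,0,0,0.01,0],[0.05,0,0,0,0]]' 40
python3 - <<'E'
from h import *
p=st(.006,0); togo(p,.2,-5.4)
a,d=bot.read_camera("top"); K,R,t=cam("top"); v,u=np.mgrid[:420,:560]
W=(np.stack([(u-K[0,2])/K[0,0]*d,(v-K[1,2])/K[1,1]*d,d],-1)-t)@R; np.save("W1.npy",W)
b,_=bot.read_camera("side")
f=lambda i,r,c:cv2.convertScaleAbs(cv2.resize(i[r:r+130,c:c+130],(400,400),interpolation=cv2.INTER_CUBIC),alpha=1.6)
cv2.imwrite("pics/over.png",np.hstack([f(a,150,200),f(b,175,230)]))
E
```

```text
t: 6.8
eef_pos: [0.5349, 0.003, 0.2987]
tool_rot: [-0.001, 0.737, 0.676, 0.001]
contact_force: [-0.0, 0.8, -1.6]
gripper_width: 0.696
grasp_force: 43.9
t: 7.22
eef_pos: [0.5336, -0.0036, 0.2459]
tool_rot: [-0.001, 0.74, 0.672, -0.002]
contact_force: [-0.5, -0.5, -2.3]
gripper_width: 0.697
grasp_force: 43.8
t 7.22 pos [ 0.5336 -0.0036  0.2459] F [-0.5 -0.5 -2.3] w 0.697 g 43.8
tool shift mm [ 2.3  2.1 45.9] tooly deg -5.49 yaw -0.09 q [ 0.23  0.5  -0.43  2.    0.31  0.72 -0.48]
```

View pics/over.png

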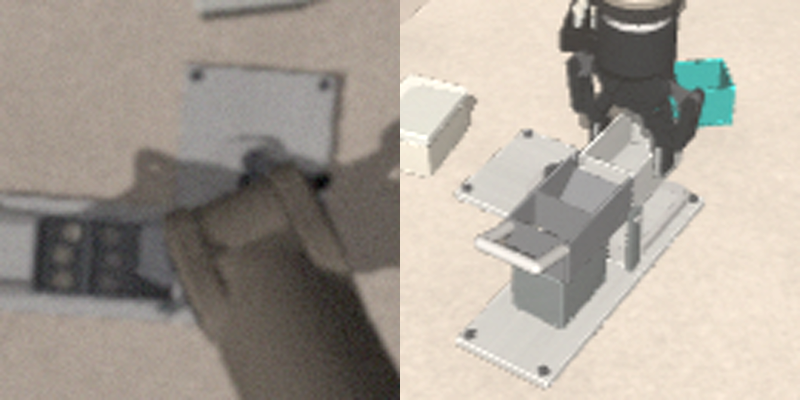

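The left half (top view) shows the arm over the nest, with the bin, plate and cam undisturbed. The right half (side view) shows the tray upright in the fingers at crop (620, 150), above the nest and clear of the bin. I'll cross-check the station y with the side depth before lowering.

Run:
```python
from h import *
np.set_printoptions(precision=1,suppress=True)
def cloud(n,d):
    K,R,t=cam(n); v,u=np.mgrid[:420,:560]
    W=(np.stack([(u-K[0,2])/K[0,0]*d,(v-K[1,2])/K[1,1]*d,d],-1)-t)@R; W=W[d>0]
    c,s=np.cos(SY),np.sin(SY); W[:,:2]=(W[:,:2]-SO)@np.array([[c,-s],[s,c]]); return W*1000
for n,f in(("side","side_d.npy"),("top","top_d.npy")):
    W=cloud(n,np.load(f))
    def sel(x0,x1,y0,y1,z0,z1): 
        k=(W[:,0]>x0)&(W[:,0]<x1)&(W[:,1]>y0)&(W[:,1]<y1)&(W[:,2]>z0)&(W[:,2]<z1); return W[k]
    h=sel(-15,15,195,235,110,140); print(n,"handle n",len(h),"y pct",np.percentile(h[:,1],[2,50,98]),"z",np.percentile(h[:,2],[50,95]))
    p=sel(50,110,-80,-40,40,85); print("pin n",len(p),np.percentile(p,[5,50,95],axis=0).ravel())
    b=sel(-45,45,80,170,85,115); print("bin x",np.percentile(b[:,0],[1,99]))
    g=sel(-20,10,-75,-45,14.5,25); print("guide- n",len(g),np.percentile(g[:,1],[5,50,95]) if len(g) else 0)
    g=sel(-20,10,45,60,14.5,22); print("guide+ n",len(g),np.percentile(g[:,1],[5,50,95]) if len(g) else 0)
    e=sel(0,120,-64,-20,7,13); print("plate edge min y",np.percentile(sel(0,120,-90,-50,6,14)[:,1],[1,3]))
```

```text
side handle n 50 y pct [209.6 216.6 220.3] z [125.2 127.8]
pin n 43 [ 71.7 -61.4  41.4  75.7 -54.5  59.9  82.  -51.2  73.7]
bin x [-33.2  33. ]
guide- n 20 [-62.9 -56.  -53.5]
guide+ n 8 [54.6 55.4 57.5]
plate edge min y [-65.8 -65.3]
top handle n 62 y pct [207.4 212.8 218.4] z [126.3 130.7]
pin n 30 [ 71.8 -64.7  44.8  77.2 -58.   73.7  82.7 -52.4  78.6]
bin x [-31.9  31.6]
guide- n 37 [-61.8 -57.6 -53.3]
guide+ n 29 [49.2 56.5 59.5]
plate edge min y [-83.8 -73.1]
```

```bash
python3 -m pendant '[[0.05,0.002,0.002,0,0],[0.05,0,0,0.006,0],[0.05,0,0,0.008,0],[0.05,0,0,0.008,0],[0.05,0,0,0.008,0],[0.05,0,0,0.004,0],[0.05,0,0,0,0],[0.05,0,0,0,0]]' 40
python3 -c "
from h import *
p=st(.006,0); togo(p,.2,-5.4)"
```

```text
t: 7.98
eef_pos: [0.537, 0.0002, 0.2143]
tool_rot: [-0.0, 0.74, 0.673, -0.0]
contact_force: [0.4, -0.6, -0.9]
gripper_width: 0.696
grasp_force: 43.8
t 7.98 pos [5.370e-01 2.000e-04 2.143e-01] F [ 0.4 -0.6 -0.9] w 0.696 g 43.8
tool shift mm [-1.9 -1.2 14.3] tooly deg -5.40 yaw 0.00 q [ 0.21  0.55 -0.41  2.    0.35  0.66 -0.52]
```

```bash
python3 -m pendant '[[0.05,-0.0015,0,0,0],[0.05,0,0,0.004,0],[0.05,0,0,0.004,0],[0.05,0,0,0.004,0],[0.05,0,0,0.002,0],[0.05,0,0,0.001,0],[0.05,0,0,0,0],[0.05,0,0,0,0],[0.05,0,0,0,0]]' 40
python3 -c "
from h import *
p=st(.006,0); togo(p,.2,-5.4)"
```

```text
t: 8.73
eef_pos: [0.5371, -0.0014, 0.1997]
tool_rot: [0.0, 0.74, 0.673, 0.0]
contact_force: [-0.2, -0.2, -1.2]
gripper_width: 0.689
grasp_force: 43.8
t 8.73 pos [ 0.5371 -0.0014  0.1997] F [-0.2 -0.2 -1.2] w 0.689 g 43.8
tool shift mm [-0.3 -1.4 -0.3] tooly deg -5.41 yaw -0.01 q [ 0.2   0.57 -0.39  2.01  0.36  0.63 -0.53]
```

```bash
python3 -m pendant '[[0.05,0,0,0.001,0],[0.05,0,0,0,0],[0.05,0,0,0,0],[0.075,0,0,0,0],[0.075,0,0,0,0],[0.075,0,0,0,0],[0.075,0,0,0,0],[0.075,0,0,-0.01,0],[0.075,0,0,-0.03,0],[0.075,0,0,-0.03,0],[0.075,0,0,-0.03,0],[0.075,0,0,-0.02,0]]' 40
python3 -c "
from h import *
a=np.degrees(SY); p=st(.093-.016,-.058); togo(p,.32,a)"
```

```text
t: 9.73
eef_pos: [0.5375, -0.0011, 0.3221]
tool_rot: [0.001, 0.74, 0.673, 0.001]
contact_force: [0.5, 0.4, 1.1]
gripper_width: 0.876
grasp_force: 0.0
t 9.73 pos [ 0.5375 -0.0011  0.3221] F [0.5 0.4 1.1] w 0.876 g 0.0
tool shift mm [-58.7  69.2   2.3] tooly deg -5.39 yaw 0.01 q [ 0.28  0.39 -0.48  1.94  0.24  0.86 -0.42]
```

```bash
python3 -m pendant '[[0.045,-0.01,0.012,0,0],[0.045,-0.015,0.017,0,0],[0.045,-0.015,0.017,0,0],[0.045,-0.013,0.016,0,0],[0.045,-0.006,0.007,0,0],[0.045,0,0,0,-6.5],[0.045,0,0,0,-6.5],[0.045,0,0,0,-6.5],[0.045,0,0,0,-6.5],[0.045,0,0,0,-6.5],[0.045,0,0,0,-6.5],[0.045,0,0,0,-6]]' 25
python3 - <<'E'
from h import *
p=st(.077,-.058); togo(p,.21)
b,d=bot.read_camera("side"); np.save("side1.npy",d); a,_=bot.read_camera("top")
f=lambda i,r,c:cv2.convertScaleAbs(cv2.resize(i[r:r+120,c:c+120],(400,400),interpolation=cv2.INTER_CUBIC),alpha=1.6)
cv2.imwrite("pics/placed.png",np.hstack([f(a,160,220),f(b,180,230)]))
K,R,t=cam("side"); v,u=np.mgrid[:420,:560]
W=(np.stack([(u-K[0,2])/K[0,0]*d,(v-K[1,2])/K[1,1]*d,d],-1)-t)@R; W=W[d>0]
c,s=np.cos(SY),np.sin(SY); W[:,:2]=(W[:,:2]-SO)@np.array([[c,-s],[s,c]]); W*=1000
k=(abs(W[:,0])<60)&(abs(W[:,1])<58)&(W[:,2]>54)&(W[:,2]<68); r=W[k]; print("tray rim",k.sum(),np.percentile(r,[3,50,97],axis=0).round(1))
E
```

```text
t: 10.73
eef_pos: [0.5998, -0.066, 0.3191]
tool_rot: [-0.0, 0.423, 0.906, 0.0]
contact_force: [-0.7, 0.3, 0.2]
gripper_width: 0.528
grasp_force: 0.0
t 10.73 pos [ 0.5998 -0.066   0.3191] F [-0.7  0.3  0.2] w 0.528 g 0.0
tool shift mm [ -0.7   0.9 109.1] tooly deg 39.96  q [ 0.47  0.53 -0.62  1.78  0.37  0.95  0.4 ]
tray rim 76 [[-23.2 -50.   54.6]
 [  4.7 -28.4  57.8]
 [ 36.   30.2  61. ]]
```

View pics/placed.png

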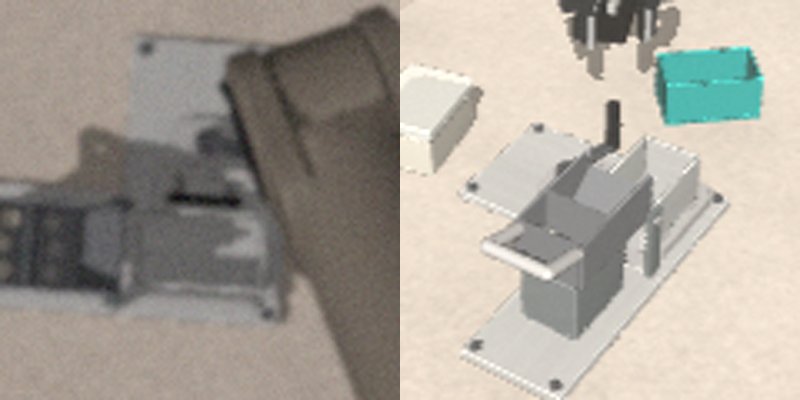

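The tray stands upright and level in the nest: rim 58–61 mm high, x -24..36, far edge y -50, side crop (660, 165). The pin at crop (613, 120) is directly below the fingers. Next I'll lower onto the pin and grip it.

```bash
python3 -m pendant '[[0.045,0,0,0.008,0],[0.045,0,0,0.015,0],[0.045,0,0,0.015,0],[0.045,0,0,0.015,0],[0.045,0,0,0.015,0],[0.045,0,0,0.015,0],[0.045,0,0,0.015,0],[0.045,0,0,0.01,0],[0.045,0,0,0,0],[0.005,0,0,0,0],[0.005,0,0,0,0],[0.005,0,0,0,0]]' 25
python3 -m pendant '[[0.005,0,0,0,0],[0.005,0,0,0,0],[0.005,0,0,0,0],[0.005,0,0,0,0]]' 25
cat >> h.py <<'E'
def pin_to(cam_deg_from_final):
    """TCP target with lever at station angle (deg)"""
    a=np.radians(cam_deg_from_final); return st(.093+.06*np.cos(a),.06*np.sin(a))
E
python3 - <<'E'
from h import *
togo(st(.077,-.058),.21)
R=rot(); p=bot.get_obs()["eef_pos"][:2]
c,s=np.cos(SY),np.sin(SY); q=(p-SO)@np.array([[c,-s],[s,c]]); print("tcp station",q*1000)
prev=p
for a in range(-100,5,5):
    n=pin_to(a); d=R.T@np.array([*(n-prev),0]); print(a,np.round(d*1000,1)); prev=n
E
```

```text
t: 11.83
eef_pos: [0.6006, -0.0666, 0.2116]
tool_rot: [0.001, 0.426, 0.905, 0.0]
contact_force: [-0.4, 1.1, -0.3]
gripper_width: 0.157
grasp_force: 24.6
t: 12.17
eef_pos: [0.6006, -0.0667, 0.2115]
tool_rot: [0.001, 0.426, 0.905, 0.0]
contact_force: [-0.5, 0.3, 6.0]
gripper_width: 0.16
grasp_force: 25.3
t 12.17 pos [ 0.6006 -0.0667  0.2115] F [-0.5  0.3  6. ] w 0.160 g 25.3
tool shift mm [0.3 0.7 1.5] tooly deg 39.58  q [ 0.41  0.66 -0.54  1.84  0.48  0.77  0.3 ]
tcp station [ 76.73940446 -58.70801773]
-100 [-4.4  3.9  0. ]
-95 [-4.2  3.2  0. ]
-90 [-3.9  3.5  0. ]
-85 [-3.5  3.9  0. ]
-80 [-3.2  4.2  0. ]
-75 [-2.8  4.4  0. ]
-70 [-2.4  4.6  0. ]
-65 [-2.   4.8  0. ]
-60 [-1.6  5.   0. ]
-55 [-1.1  5.1  0. ]
-50 [-0.7  5.2  0. ]
-45 [-0.2  5.2  0. ]
-40 [0.2 5.2 0. ]
-35 [0.7 5.2 0. ]
-30 [1.1 5.1 0. ]
-25 [1.6 5.  0. ]
-20 [2.  4.8 0. ]
-15 [2.4 4.6 0. ]
-10 [2.8 4.4 0. ]
-5 [3.2 4.2 0. ]
0 [ 3.5  3.9 -0. ]
```

```bash
python3 -m pendant '[[0.005,-0.0044,0.0036,0,0],[0.005,-0.0042,0.0032,0,0],[0.005,-0.0039,0.0035,0,0],[0.005,-0.0035,0.0039,0,0],[0.005,-0.0032,0.0042,0,0],[0.005,-0.0028,0.0044,0,0],[0.005,-0.0024,0.0046,0,0],[0.005,-0.002,0.0048,0,0],[0.005,-0.0016,0.005,0,0],[0.005,-0.0011,0.0051,0,0],[0.005,-0.0007,0.0052,0,0],[0.005,0,0,0,0]]' 25
python3 - <<'E'
from h import *
togo(pin_to(-45),.21)
E
```

```text
t: 13.17
eef_pos: [0.6569, -0.0638, 0.2115]
tool_rot: [0.002, 0.427, 0.904, -0.003]
contact_force: [2.2, -9.7, 4.6]
gripper_width: 0.153
grasp_force: 25.5
t 13.17 pos [ 0.6569 -0.0638  0.2115] F [ 2.2 -9.7  4.6] w 0.153 g 25.5
tool shift mm [3.7 7.8 1.5] tooly deg 39.40  q [ 0.37  0.73 -0.53  1.7   0.48  0.84  0.31]
```

```bash
cat >> h.py <<'E'
def lev():
    p=np.array(bot.get_obs()["eef_pos"][:2]); c,s=np.cos(SY),np.sin(SY); q=(p-SO)@np.array([[c,-s],[s,c]])*1000-[93,0]
    print("lever: r %.1f ang %.1f"%(np.hypot(*q),np.degrees(np.arctan2(q[1],q[0])))," F station",np.round(np.array(bot.get_obs()["contact_force"])[:2]@np.array([[c,-s],[s,c]]),1))
E
python3 -m pendant '[[0.005,0,0,0,0],[0.005,0,0,0,0],[0.005,0,0,0,0]]' 25
python3 - <<'E'
from h import *
lev(); R=rot(); p=np.array(bot.get_obs()["eef_pos"][:2]); print("tool x world",R[:,0])
for a in range(-50,5,5):
    n=pin_to(a); print(a,np.round(R.T@np.array([*(n-p),0])*1000,1))
E
```

```text
t: 13.42
eef_pos: [0.6568, -0.0638, 0.2116]
tool_rot: [0.003, 0.427, 0.904, -0.002]
contact_force: [2.7, -9.3, 4.5]
gripper_width: 0.158
grasp_force: 25.4
lever: r 64.2 ang -52.0  F station [ 3.5 -9. ]
tool x world [-0.63452002  0.77287998 -0.00639319]
-50 [ 3.9  2.6 -0. ]
-45 [ 3.7  7.8 -0. ]
-40 [ 4.  13.1 -0. ]
-35 [ 4.7 18.3 -0.1]
-30 [ 5.8 23.4 -0.1]
-25 [ 7.4 28.4 -0.1]
-20 [ 9.4 33.2 -0.1]
-15 [11.9 37.8 -0.1]
-10 [14.7 42.2 -0.2]
-5 [17.9 46.4 -0.2]
0 [21.5 50.2 -0.2]
```

```bash
python3 -m pendant '[[0.005,-0.003,0.004,0,0],[0.005,-0.0002,0.0052,0,0],[0.005,0.0002,0.0052,0,0],[0.005,0.0007,0.0052,0,0],[0.005,0.0011,0.0051,0,0],[0.005,0.0016,0.005,0,0],[0.005,0.002,0.0048,0,0],[0.005,0.0024,0.0046,0,0],[0.005,0,0,0,0],[0.005,0,0,0,0]]' 25
python3 - <<'E'
from h import *
lev(); R=rot(); p=np.array(bot.get_obs()["eef_pos"][:2])
for a in range(-20,5,5):
    n=pin_to(a); print(a,np.round(R.T@np.array([*(n-p),0])*1000,1))
E
```

```text
t: 14.25
eef_pos: [0.6836, -0.0334, 0.2113]
tool_rot: [0.002, 0.427, 0.904, -0.001]
contact_force: [1.1, -5.8, 3.9]
gripper_width: 0.156
grasp_force: 25.4
lever: r 65.7 ang -15.7  F station [ 1.6 -5.7]
-20 [ 2.9 -6.8 -0. ]
-15 [ 5.4 -2.1 -0. ]
-10 [ 8.2  2.3 -0. ]
-5 [11.4  6.4 -0.1]
0 [14.9 10.3 -0.1]
```

```bash
python3 -m pendant '[[0.005,0.0026,0.004,0,0],[0.005,0.003,0.004,0,0],[0.005,0.003,0.003,0,0],[0.005,0,0,0,0],[0.005,0,0,0,0],[0.005,0,0,0,0]]' 25
python3 - <<'E'
from h import *
lev()
a,d=bot.read_camera("top"); b,ds=bot.read_camera("side")
for n,dd in(("top",d),("side",ds)):
    K,R,t=cam(n); v,u=np.mgrid[:420,:560]
    W=(np.stack([(u-K[0,2])/K[0,0]*dd,(v-K[1,2])/K[1,1]*dd,dd],-1)-t)@R; W=W[dd>0]
    c,s=np.cos(SY),np.sin(SY); W[:,:2]=(W[:,:2]-SO)@np.array([[c,-s],[s,c]]); W*=1000
    k=(abs(W[:,0])<60)&(abs(W[:,1])<58)&(W[:,2]>53)&(W[:,2]<68); r=W[k]; print(n,"tray rim",k.sum(),np.percentile(r,[3,50,97],axis=0).round(1) if k.any() else 0)
f=lambda i,r,c:cv2.convertScaleAbs(cv2.resize(i[r:r+120,c:c+120],(400,400),interpolation=cv2.INTER_CUBIC),alpha=1.6)
cv2.imwrite("pics/cam.png",np.hstack([f(a,160,220),f(b,180,230)]))
E
```

```text
t: 14.75
eef_pos: [0.6859, -0.0194, 0.2111]
tool_rot: [0.001, 0.426, 0.905, -0.002]
contact_force: [-1.9, -4.8, 4.3]
gripper_width: 0.157
grasp_force: 25.5
lever: r 64.4 ang -3.2  F station [-1.4 -5. ]
top tray rim 147 [[-30.1 -49.1  54.5]
 [ -1.3   3.1  59.8]
 [ 29.4  50.   63.8]]
side tray rim 99 [[-30.6 -49.3  53.2]
 [ -3.4 -30.2  57. ]
 [ 30.4  24.6  60.7]]
```

The tray rim is now at x -30..30, against the fence. I'll release the pin, lift clear and check that the cam stays.

```bash
python3 -m pendant '[[0.045,0,0,0,0],[0.045,0,0,0,0],[0.045,0,0,0,0],[0.045,0,0,0,0],[0.045,0,0,-0.01,0],[0.045,0,0,-0.025,0],[0.045,0,0,-0.03,0],[0.045,0,0,-0.03,0],[0.045,0,0,-0.03,0],[0.045,0,0,-0.015,0]]' 25
python3 - <<'E'
from h import *
a,d=bot.read_camera("top"); b,ds=bot.read_camera("side")
np.set_printoptions(precision=1,suppress=True)
for n,dd in(("top",d),("side",ds)):
    K,R,t=cam(n); v,u=np.mgrid[:420,:560]
    W=(np.stack([(u-K[0,2])/K[0,0]*dd,(v-K[1,2])/K[1,1]*dd,dd],-1)-t)@R; W=W[dd>0]
    c,s=np.cos(SY),np.sin(SY); W[:,:2]=(W[:,:2]-SO)@np.array([[c,-s],[s,c]]); W*=1000
    k=(abs(W[:,0])<60)&(abs(W[:,1])<58)&(W[:,2]>53)&(W[:,2]<68); r=W[k]; print(n,"tray rim",k.sum(),np.percentile(r,[3,50,97],axis=0) if k.any() else 0)
    k=(W[:,0]>90)&(W[:,0]<175)&(abs(W[:,1])<60)&(W[:,2]>36)&(W[:,2]<82); r=W[k]; print(n,"pin",k.sum(),np.percentile(r,[5,50,95],axis=0) if k.any() else 0)
f=lambda i,r,c:cv2.convertScaleAbs(cv2.resize(i[r:r+120,c:c+120],(400,400),interpolation=cv2.INTER_CUBIC),alpha=1.6)
cv2.imwrite("pics/cam2.png",np.hstack([f(a,150,220),f(b,180,230)]))
togo(st(0,.214),.33,90+np.degrees(SY))
E
```

```text
t: 15.68
eef_pos: [0.6866, -0.0163, 0.3557]
tool_rot: [0.002, 0.426, 0.905, 0.001]
contact_force: [-0.4, -0.3, -0.1]
gripper_width: 0.527
grasp_force: 0.0
top tray rim 146 [[-30.  -49.1  55. ]
 [ -2.1   1.3  59.8]
 [ 29.5  50.   65.1]]
top pin 2 [[ 97.4   1.5  36.6]
 [103.1   3.1  38.3]
 [108.7   4.7  40.1]]
side tray rim 91 [[-30.5 -49.7  53.4]
 [ -7.6 -25.8  57.5]
 [ 30.7  25.3  60.3]]
side pin 46 [[146.3  -0.7  38. ]
 [150.9   4.9  58.8]
 [157.5   8.   75.6]]
t 15.78 pos [ 0.7 -0.   0.4] F [ 0.2  0.4 -0.6] w 0.525 g 0.0
tool shift mm [263.4  40.   24.1] tooly deg 39.60 yaw -45.00 q [ 0.3  0.6 -0.6  1.5  0.4  1.1  0.3]
```

View pics/cam2.png

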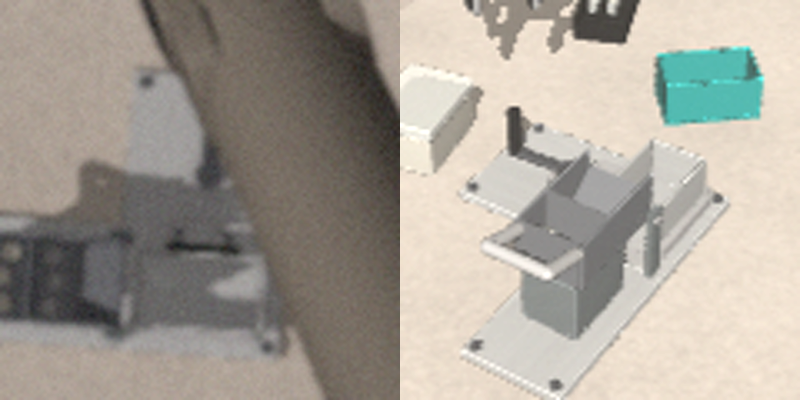

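The top view shows the tray flush at the fence. In the side view the pin stands at crop (515, 130), straight away from the jaw (station about (153, 1)), and it stays there released. Next is the bin handle, side crop (520, 260).

```bash
python3 -m pendant '[[0.03,0.012,0.002,0,0],[0.03,0.024,0.004,0,0],[0.03,0.028,0.004,0,0],[0.03,0.028,0.004,0,0],[0.03,0.028,0.004,0,0],[0.03,0.028,0.004,0,0],[0.03,0.028,0.004,0,0],[0.03,0.028,0.004,0,0],[0.03,0.028,0.004,0,0],[0.03,0.02,0.004,0,0],[0.03,0.011,0.002,0,0],[0.03,0,0,0,0]]' 25
python3 -m pendant '[[0.03,0,0,0,-6.5],[0.03,0,0,0,-6.5],[0.03,0,0,0,-6.5],[0.03,0,0,0,-6.5],[0.03,0,0,0,-6.5],[0.03,0,0,0,-6.5],[0.03,0,0,0,-6],[0.03,0,0,0,0],[0.03,0,0,0,0]]' 25
python3 - <<'E'
from h import *
togo(st(0,.214),.277,90+np.degrees(SY))
E
```

```text
t: 16.78
eef_pos: [0.5466, 0.214, 0.3496]
tool_rot: [-0.001, 0.423, 0.906, -0.0]
contact_force: [0.4, 0.7, -0.1]
gripper_width: 0.348
grasp_force: 0.0
t: 17.53
eef_pos: [0.5496, 0.2095, 0.3498]
tool_rot: [-0.001, 0.05, 0.999, -0.0]
contact_force: [-0.5, 0.1, 0.2]
gripper_width: 0.349
grasp_force: 0.0
t 17.53 pos [0.5496 0.2095 0.3498] F [-0.5  0.1  0.2] w 0.349 g 0.0
tool shift mm [-0.1  2.6 72.8] tooly deg 84.29 yaw -0.31 q [ 0.16  0.53 -0.85  1.78  0.46  1.04  0.62]
```

```bash
python3 -m pendant '[[0.03,0,0.0025,0,0],[0.03,0,0,0.006,0],[0.03,0,0,0.01,0],[0.03,0,0,0.01,0],[0.03,0,0,0.01,0],[0.03,0,0,0.01,0],[0.03,0,0,0.01,0],[0.03,0,0,0.01,0],[0.03,0,0,0.007,0],[0.03,0,0,0,0],[0.003,0,0,0,0],[0.003,0,0,0,0]]' 25
python3 -m pendant '[[0.003,0,0,0,0],[0.003,0,0,0,0],[0.003,0,0,0,0],[0.003,0,0,0,0]]' 25
python3 - <<'E'
from h import *
togo(st(0,.214),.277,90+np.degrees(SY))
a0=np.arctan2(50,150); r=np.hypot(150,50); py,pz=150.,50.
for k in range(1,16):
    a=a0+k*1.05/14; y,z=r*np.cos(a),r*np.sin(a); print(round(k*1.05/14,2),"tool y %.1f z %.1f"%(y-py,-(z-pz)),end="; "); py,pz=y,z
E
```

```text
t: 18.53
eef_pos: [0.5492, 0.211, 0.2773]
tool_rot: [-0.001, 0.048, 0.999, -0.003]
contact_force: [-4.1, -8.2, 2.8]
gripper_width: 0.128
grasp_force: 24.3
t: 18.87
eef_pos: [0.5491, 0.2109, 0.2774]
tool_rot: [-0.001, 0.048, 0.999, -0.003]
contact_force: [-2.4, -8.4, 0.5]
gripper_width: 0.13
grasp_force: 24.3
t 18.87 pos [0.5491 0.2109 0.2774] F [-2.4 -8.4  0.5] w 0.130 g 24.3
tool shift mm [-0.6  1.3  0.4] tooly deg 84.46 yaw -0.14 q [ 0.11  0.62 -0.79  1.83  0.54  0.93  0.55]
0.07 tool y -4.2 z -11.1; 0.15 tool y -5.0 z -10.8; 0.23 tool y -5.8 z -10.4; 0.3 tool y -6.5 z -9.9; 0.38 tool y -7.3 z -9.4; 0.45 tool y -7.9 z -8.8; 0.53 tool y -8.6 z -8.2; 0.6 tool y -9.2 z -7.5; 0.68 tool y -9.7 z -6.8; 0.75 tool y -10.2 z -6.1; 0.83 tool y -10.6 z -5.3; 0.9 tool y -11.0 z -4.5; 0.97 tool y -11.3 z -3.6; 1.05 tool y -11.5 z -2.8; 1.12 tool y -11.7 z -1.9;
```

```bash
python3 -m pendant '[[0.003,0,-0.003,-0.0055,0],[0.003,0,-0.0022,-0.0056,0],[0.003,0,-0.0025,-0.0054,0],[0.003,0,-0.0025,-0.0054,0],[0.003,0,-0.0029,-0.0052,0],[0.003,0,-0.0029,-0.0052,0],[0.003,0,-0.0032,-0.005,0],[0.003,0,-0.0033,-0.0049,0],[0.003,0,-0.0036,-0.0047,0],[0.003,0,-0.0037,-0.0047,0],[0.003,0,-0.0039,-0.0044,0],[0.003,0,-0.004,-0.0044,0]]' 25
cat >> h.py <<'E'
def binang():
    o=bot.get_obs(); p=np.array(o["eef_pos"]); c,s=np.cos(SY),np.sin(SY); q=(p[:2]-SO)@np.array([[c,-s],[s,c]])
    y,z=q[1]-.064,p[2]-.155-.072; a=np.arctan2(z,y); a0=np.arctan2(50,150)
    print("bin tilt %.3f r %.1f x %.1f F %s g %.1f w %.3f"%(a-a0,1000*np.hypot(y,z),q[0]*1000,np.round(o["contact_force"],1),o["grasp_force"],o["gripper_width"]))
    R=rot()
    for T in np.arange(.5,1.25,.1):
        n=st(0,.064+.158*np.cos(a0+T)); zz=.227+.158*np.sin(a0+T); d=R.T@(np.array([*n,zz])-p); print(round(T,2),np.round(d*1000,1),end="; ")
E
python3 -c "
from h import *
binang()"
```

```text
t: 19.87
eef_pos: [0.5455, 0.1752, 0.3382]
tool_rot: [-0.0, 0.047, 0.999, -0.0]
contact_force: [0.8, -4.8, -9.6]
gripper_width: 0.128
grasp_force: 24.2
bin tilt 0.456 r 158.5 x -0.8 F [ 0.8 -4.8 -9.6] g 24.2 w 0.128
0.5 [-0.8 -5.4 -4.5]; 0.6 [ -0.8 -17.5 -14.7]; 0.7 [ -0.8 -30.5 -23.6]; 0.8 [ -0.8 -44.4 -31.1]; 0.9 [ -0.8 -59.  -37.2]; 1.0 [ -0.8 -74.  -41.9]; 1.1 [ -0.9 -89.5 -45. ]; 1.2 [  -0.9 -105.3  -46.5];
```

```bash
python3 -m pendant '[[0.003,0,-0.0034,-0.0032,0],[0.003,0,-0.0035,-0.0032,0],[0.003,0,-0.0036,-0.003,0],[0.003,0,-0.0037,-0.003,0],[0.003,0,-0.0038,-0.0028,0],[0.003,0,-0.0039,-0.0026,0],[0.003,0,-0.0041,-0.0025,0],[0.003,0,-0.0042,-0.0024,0],[0.003,0,-0.0043,-0.0022,0],[0.003,0,-0.0044,-0.0021,0],[0.003,0,-0.0045,-0.002,0],[0.003,0,-0.0045,-0.002,0]]' 25
python3 -c "
from h import *
binang()"
```

```text
t: 20.87
eef_pos: [0.541, 0.1314, 0.3716]
tool_rot: [0.001, 0.046, 0.999, 0.003]
contact_force: [-5.9, 5.9, 6.8]
gripper_width: 0.127
grasp_force: 25.4
bin tilt 0.804 r 160.2 x -1.2 F [-5.9  5.9  6.8] g 25.4 w 0.127
0.5 [-1.2 38.5 29.1]; 0.6 [-1.2 26.5 18.9]; 0.7 [-1.2 13.5  9.9]; 0.8 [-1.2 -0.3  2.3]; 0.9 [ -1.2 -14.8  -3.9]; 1.0 [ -1.1 -29.9  -8.7]; 1.1 [ -1.1 -45.4 -11.9]; 1.2 [ -1.1 -61.1 -13.5];
```

Continue to about 1.1, then hold and look.

```bash
python3 -m pendant '[[0.003,0,-0.0048,-0.0014,0],[0.003,0,-0.0049,-0.0013,0],[0.003,0,-0.005,-0.0012,0],[0.003,0,-0.005,-0.0012,0],[0.003,0,-0.005,-0.001,0],[0.003,0,-0.005,-0.0009,0],[0.003,0,-0.0051,-0.0008,0],[0.003,0,-0.0051,-0.0007,0],[0.003,0,-0.0052,-0.0006,0],[0.003,0,0,0,0],[0.003,0,0,0,0],[0.003,0,0,0,0]]' 25
python3 - <<'E'
from h import *
binang()
b,ds=bot.read_camera("side"); a,_=bot.read_camera("top")
for k in range(3):
  for n in("side","top"): print(k,n,[(np.round(x["at"],1).tolist(),round(x["score"],2)) for x in bot.pinpoint(f"ball{k}_center",n)[:4]])
f=lambda i,r,c:cv2.convertScaleAbs(cv2.resize(i[r:r+120,c:c+120],(400,400),interpolation=cv2.INTER_CUBIC),alpha=1.6)
cv2.imwrite("pics/pour.png",np.hstack([f(a,150,220),f(b,170,230)]))
E
```

```text
t: 21.87
eef_pos: [0.5371, 0.0884, 0.384]
tool_rot: [0.003, 0.045, 0.999, 0.003]
contact_force: [-14.1, 7.1, 30.6]
gripper_width: 0.126
grasp_force: 28.6
bin tilt 1.087 r 159.0 x -1.1 F [-14.1   7.1  30.6] g 28.6 w 0.126
0.5 [-1.2 81.6 41.7]; 0.6 [-1.2 69.6 31.5]; 0.7 [-1.2 56.6 22.5]; 0.8 [-1.2 42.8 14.9]; 0.9 [-1.1 28.3  8.6]; 1.0 [-1.1 13.2  3.9]; 1.1 [-1.1 -2.3  0.7]; 1.2 [ -1. -18.  -1.]; 0 side []
0 top [([279.8, 242.0], 0.42)]
1 side [([294.0, 237.9], 0.23)]
1 top [([279.0, 238.1], 0.42)]
2 side []
2 top [([282.6, 229.0], 0.48)]
```

View pics/pour.png

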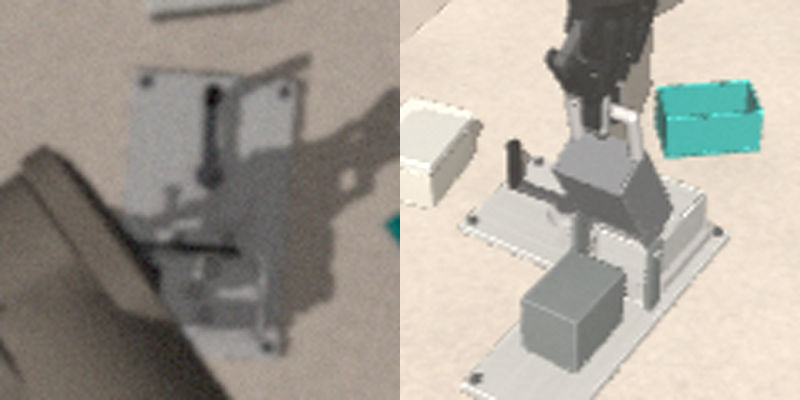

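The side view shows the bin tipped with its lip over the tray at crop (640, 215). The top view shows round spots in the tray near crop (205, 260)–(200, 300). The tool reads 30 N because the commanded arc runs slightly low, so I'll relieve that and dwell a moment.

```bash
python3 -m pendant '[[0.003,0,-0.001,-0.0015,0],[0.003,0.001,-0.001,-0.0015,0],[0.003,0,0,0,0],[0.003,0,0,0,0],[0.003,0,0,0,0],[0.003,0,0,0,0],[0.003,0,0,0,0],[0.003,0,0,0,0]]' 25
python3 - <<'E'
from h import *
binang()
a,d=bot.read_camera("top"); K,R,t=cam("top")
for n,X in (("nest corners",[st(x,y) for x,y in((-27,-47),(27,-47),(27,47),(-27,47))]),): pass
p=[proj("top",[*st(x/1000,y/1000),.013]) for x,y in((-27,-47),(27,-47),(27,47),(-27,47))]; print(np.round(p,1).tolist())
c=a[215:270,250:320]; c=cv2.resize(c,None,fx=10,fy=10,interpolation=cv2.INTER_CUBIC); cv2.imwrite("pics/tray.png",cv2.convertScaleAbs(c,alpha=2.2))
E
```

```text
t: 22.93
eef_pos: [0.5365, 0.0842, 0.3849]
tool_rot: [0.003, 0.046, 0.999, 0.002]
contact_force: [-6.7, 3.7, 15.7]
gripper_width: 0.132
grasp_force: 27.2
bin tilt 1.114 r 159.4 x -1.2 F [-6.7  3.7 15.7] g 27.2 w 0.132
0.5 [-1.2 86.  42.5]; 0.6 [-1.2 73.9 32.3]; 0.7 [-1.2 60.9 23.4]; 0.8 [-1.2 47.1 15.8]; 0.9 [-1.2 32.6  9.6]; 1.0 [-1.2 17.5  4.9]; 1.1 [-1.2  2.   1.7]; 1.2 [ -1.2 -13.7   0.1]; [[295.7, 248.5], [297.1, 228.2], [261.8, 225.7], [260.3, 246.0]]
```

View pics/tray.png

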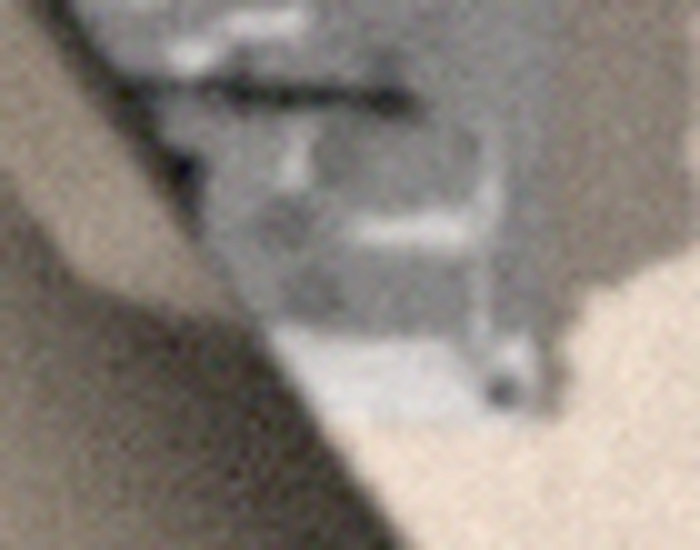

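Three dark round spots show in the tray at crop (330, 155), (285, 225) and (315, 290), so all three balls appear to be in. Lowering the bin.

```bash
python3 -m pendant '[[0.003,0,0.0053,0.0002,0],[0.003,0,0.0053,0.0006,0],[0.003,0,0.0053,0.001,0],[0.003,0,0.0052,0.0012,0],[0.003,0,0.0052,0.0014,0],[0.003,0,0.0051,0.0017,0],[0.003,0,0.0051,0.002,0],[0.003,0,0.005,0.0022,0],[0.003,0,0.0049,0.0024,0],[0.003,0,0.0048,0.0026,0],[0.003,0,0.0047,0.0028,0],[0.003,0,0.0046,0.003,0]]' 25
cat >> h.py <<'E'
def binto(T):
    o=bot.get_obs(); p=np.array(o["eef_pos"]); a0=np.arctan2(50,150); n=st(0,.064+.158*np.cos(a0+T)); zz=.227+.158*np.sin(a0+T); print("\nto",T,np.round(rot().T@(np.array([*n,zz])-p)*1000,1))
E
python3 -c "
from h import *
binang();binto(.3);binto(0)"
```

```text
t: 23.98
eef_pos: [0.5424, 0.1429, 0.3613]
tool_rot: [0.002, 0.047, 0.999, 0.001]
contact_force: [1.3, 1.0, 2.8]
gripper_width: 0.125
grasp_force: 27.1
bin tilt 0.709 r 156.6 x -1.0 F [1.3 1.  2.8] g 27.1 w 0.125
0.5 [-0.9 27.1 18.6]; 0.6 [-0.9 15.   8.4]; 0.7 [-1.   2.  -0.5]; 0.8 [ -1.  -11.9  -8.1]; 0.9 [ -1.  -26.4 -14.2]; 1.0 [ -1.  -41.5 -18.9]; 1.1 [ -1.  -57.  -22.1]; 1.2 [ -1.  -72.7 -23.7]; 
to 0.3 [-0.8 47.8 42.4]

to 0 [-0.7 69.2 84.5]
```

```bash
python3 -m pendant '[[0.003,0,0.0045,0.0029,0],[0.003,0,0.0044,0.003,0],[0.003,0,0.0043,0.0032,0],[0.003,0,0.0042,0.0033,0],[0.003,0,0.0041,0.0034,0],[0.003,0,0.004,0.0035,0],[0.003,0,0.0039,0.0036,0],[0.003,0,0.0038,0.0037,0],[0.003,0,0.0036,0.0038,0],[0.003,0,0.0035,0.0039,0],[0.003,0,0.0034,0.004,0],[0.003,0,0.0033,0.0041,0]]' 25
python3 -c "
from h import *
binang();binto(0)"
```

```text
t: 24.98
eef_pos: [0.5468, 0.1881, 0.3173]
tool_rot: [0.001, 0.048, 0.999, -0.0]
contact_force: [5.9, 0.5, 1.5]
gripper_width: 0.126
grasp_force: 28.2
bin tilt 0.300 r 154.9 x -0.7 F [5.9 0.5 1.5] g 28.2 w 0.126
0.5 [ -0.8 -18.3 -25.4]; 0.6 [ -0.8 -30.4 -35.6]; 0.7 [ -0.9 -43.5 -44.5]; 0.8 [ -0.9 -57.3 -52. ]; 0.9 [ -0.9 -71.9 -58.2]; 1.0 [ -1.  -87.  -62.8]; 1.1 [  -1.  -102.5  -65.9]; 1.2 [  -1.  -118.2  -67.5]; 
to 0 [-0.7 24.  40.3]
```

```bash
python3 -m pendant '[[0.003,0,0.0031,0.0041,0],[0.003,0,0.0029,0.0042,0],[0.003,0,0.0027,0.0043,0],[0.003,0,0.0025,0.0044,0],[0.003,0,0.0023,0.0045,0],[0.003,0,0.0022,0.0045,0],[0.003,0,0.002,0.0046,0],[0.003,0,0.0018,0.0044,0],[0.003,0,0.0014,0.003,0],[0.003,0,0,0,0],[0.003,0,0,0,0]]' 25
python3 -c "
from h import *
binang();binto(0)"
```

```text
t: 25.9
eef_pos: [0.5488, 0.2082, 0.2787]
tool_rot: [0.0, 0.048, 0.999, -0.001]
contact_force: [6.1, -0.2, 0.1]
gripper_width: 0.129
grasp_force: 28.8
bin tilt 0.019 r 155.0 x -0.7 F [ 6.1 -0.2  0.1] g 28.8 w 0.129
0.5 [ -0.8 -38.6 -63.9]; 0.6 [ -0.8 -50.7 -74. ]; 0.7 [ -0.8 -63.8 -82.9]; 0.8 [ -0.9 -77.6 -90.5]; 0.9 [ -0.9 -92.2 -96.6]; 1.0 [  -0.9 -107.3 -101.2]; 1.1 [  -0.9 -122.8 -104.3]; 1.2 [  -1.  -138.5 -105.8]; 
to 0 [-0.7  3.8  1.8]
```

```bash
python3 -m pendant '[[0.003,0,0.001,0.0015,0],[0.003,0,0,0,0],[0.03,0,0,0,0],[0.03,0,0,0,0],[0.03,0,0,0,0],[0.03,0,0,0,0],[0.03,0,0,-0.006,0],[0.03,0,0,-0.015,0],[0.03,0,0,-0.025,0],[0.03,0,0,-0.03,0],[0.03,0,0,-0.03,0],[0.03,0,0,-0.025,0]]' 25
python3 -m pendant '[[0.03,0,0.01,-0.01,0],[0.03,0,0.025,-0.02,0],[0.03,0,0.03,-0.02,0],[0.03,0,0.03,-0.02,0],[0.03,0,0.03,0,0],[0.03,0,0.03,0,0],[0.03,0,0.03,0,0],[0.03,0,0.015,0,0],[0.03,0,0,0,0]]' 25
python3 - <<'E'
from h import *
np.set_printoptions(precision=1,suppress=True)
a,d=bot.read_camera("top"); b,ds=bot.read_camera("side")
for n,dd in(("top",d),("side",ds)):
    K,R,t=cam(n); v,u=np.mgrid[:420,:560]
    W=(np.stack([(u-K[0,2])/K[0,0]*dd,(v-K[1,2])/K[1,1]*dd,dd],-1)-t)@R; W=W[dd>0]
    c,s=np.cos(SY),np.sin(SY); W[:,:2]=(W[:,:2]-SO)@np.array([[c,-s],[s,c]]); W*=1000
    def q(nm,x0,x1,y0,y1,z0,z1):
        k=(W[:,0]>x0)&(W[:,0]<x1)&(W[:,1]>y0)&(W[:,1]<y1)&(W[:,2]>z0)&(W[:,2]<z1); print(n,nm,k.sum(),np.percentile(W[k],[4,50,96],axis=0).tolist() if k.any() else 0)
    q("tray",-60,60,-58,58,53,68); q("pin",130,175,-60,60,36,82); q("handle",-15,15,195,235,100,150); 
    for nm in("ball","cap"):
      for x in bot.pinpoint(nm+"0_center",n)[:6]:
        p=atz(n,x["at"],.021)[:2]; print(n,nm,np.array(x["at"]),round(x["score"],2),"st if in tray",(p-SO)@np.array([[c,-s],[s,c]])*1000)
f=lambda i,r,c,w,k:cv2.convertScaleAbs(cv2.resize(i[r:r+w,c:c+w],(400,400),interpolation=cv2.INTER_CUBIC),alpha=k)
cv2.imwrite("pics/end.png",np.hstack([f(a,185,205,100,2),f(b,180,230,110,1.6)]))
E
```

```text
t: 26.9
eef_pos: [0.5477, 0.2109, 0.4128]
tool_rot: [0.001, 0.047, 0.999, 0.001]
contact_force: [0.8, 0.1, 0.9]
gripper_width: 0.352
grasp_force: 0.0
t: 27.65
eef_pos: [0.5645, 0.4141, 0.4791]
tool_rot: [-0.001, 0.044, 0.999, 0.001]
contact_force: [-1.1, -0.2, 0.2]
gripper_width: 0.348
grasp_force: 0.0
top tray 146 [[-29.965468302209192, -48.995277537540396, 55.291397883510385], [-1.6900404734321017, 1.2914709778318856, 59.440988461848214], [29.238285115005183, 49.81152379286657, 63.49206136912666]]
top pin 31 [[145.937419171171, -4.561311285370666, 43.059403232646524], [149.8829351396707, 0.7616985193992646, 72.7668694812686], [157.00081951029472, 5.995380963266573, 79.5216979160518]]
top handle 62 [[-13.942115848373925, 207.27030028663305, 123.70566129183868], [0.38625796039054083, 212.44141691944662, 127.31741611739145], [12.968357323486162, 218.22833624926645, 131.8620420393395]]
top ball [281.9 243.4] 0.52 st if in tray [-16.2  -9.4]
top cap [254.2 234.4] 0.61 st if in tray [ 2.3 65.1]
top cap [223.2 237.8] 0.54 st if in tray [-12.4 145.8]
side tray 90 [[-30.381482791470418, -49.08277041506986, 53.233469536910874], [-0.89427988795536, -30.95871895931616, 57.43866598558204], [30.184567126735615, 26.974390266893092, 61.18419294117605]]
side pin 47 [[146.4513285544857, -2.6010002848600497, 38.50023979000364], [150.71398066115324, 5.112415205010147, 58.691594681543776], [157.16755922270542, 8.498367767034514, 74.54276243804263]]
side handle 49 [[-13.829450263842615, 210.80689912209408, 117.6856884952654], [-0.7106750038508876, 216.30233393894153, 125.63054333659973], [12.958445029462444, 219.77441892659073, 127.76019683923597]]
side ball [287.4 240.1] 0.27 st if in tray [50.5 21.4]
```

View pics/end.png

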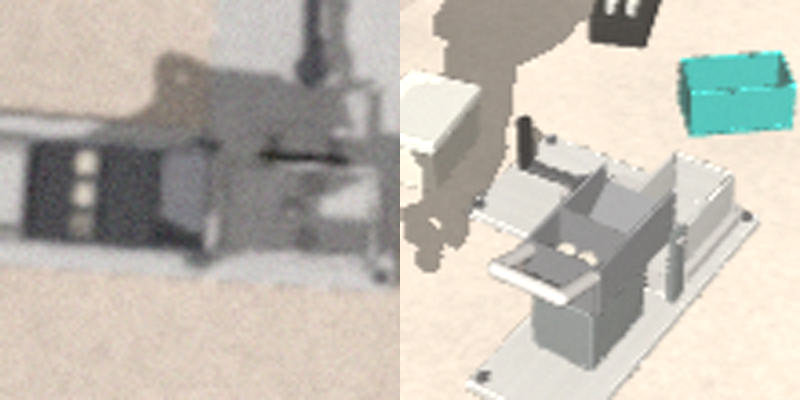

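The top crop shows three white caps in the rear bay at (85, 165), (82, 193) and (80, 222), and an empty front bay at (130, 190). In the side crop the bin is down, the pin stands away from the jaw at (525, 140), and the tray is clamped. I'll count the balls in the tray by depth and brightness.

Run:
```python
from h import *
D=[];A=[]
for i in range(8):
    a,d=bot.read_camera("top"); D.append(np.where(d>2,np.nan,d)); A.append(a.astype(float))
d=np.nanmedian(D,0); A=np.mean(A,0); K,R,t=cam("top"); v,u=np.mgrid[:420,:560]
W=(np.stack([(u-K[0,2])/K[0,0]*d,(v-K[1,2])/K[1,1]*d,d],-1)-t)@R
print((W[224:252,256:300,2]*1000).round().astype(int).__str__() if 0 else "")
for r in range(225,252): print(r,' '.join("%3d"%x for x in (W[r,258:300,2]*1000).round()))
c=cv2.resize(A[215:262,210:305],None,fx=8,fy=8,interpolation=cv2.INTER_CUBIC); cv2.imwrite("pics/fin.png",np.clip((c-20)*2.2,0,255).astype(np.uint8))
```

```text
225  11   9   9  59  61  61  59  61  61  60  60  59  59  60  60  61  61  60  23  20  22  20  21  22  22  22  22  22  22  22  22  22  22  22   8  10  10  11   8  10  11  11
226  11  11  11  59  13  14  14  13  17  22  30  34  40  45  51  55  62  59  60  60  59  61  60  60  59  59  62  57  60  62  56  59  21  21   7  12   8  10  10  10   9  12
227  10  10   9  61  12  13  12  13  15  12  12  12  11  12  16  14  13  16  13  14  16  11  18  23  30  33  42  48  54  57  59  62  61  60  60  61  59  61  59  60  60  59
228  11  11  60  57  14  13  13  15  15  18  14  14  11  15  12  15  12  14  13  12  13  12  11  25  26  25  21  14  13  15  13  14  15  15  12  14  21  26  33  38  59  12
229  20  18  59  59  11  13  13  13  13  14  13  13  12  14  12  12  12  11  13  15  10  15  27  28  28  29  26  12  12  12  13  15  13  13  12  14  14  11  12  17  60  61
230  18  18  61  58  14  15  15  14  13  13  14  13  13  14  15  15  12  12  16  12  11  13  26  29  30  27  28  23  12  15  12  13  13  11  14  11  13  13  14  20  61   9
231  17  12  61  53  14  11  13  12  11  11  13  14  15  13  13  13 
[... 2895 characters left out ...]
  20  21  59  59  58  60  59  63  60  61  60  59  60  60  62  58  58  59  59  44  19  13  13  10  12  15  13  14  13  33  60  10  18
249  10   9  10  10  21  19  21  21  20  21  20  20  19  21  19  20  21  21  20  20  19  22  19  21  21  60  59  60  59  59  62  61  60  60  60  60  59  59  59  61   9  16
250   9  10  10  21  19  21  18  18  19  18  20  21  21  20  20  21  19  21  20  21  20  20  20  19  20  21  21  24  19  19  21  21  20  21  21  20  21  20   9  58  11  18
251   9   9  10   9   9   9  11  11  10  12  11  11   9  19  21  19  21  21  20  19  19  20  21  19  19  19  18  21  20  20  20  20  19  20  19  20  21  22  10  12  10  11<stdin>:5: RuntimeWarning: All-NaN slice encountered
```

View pics/fin.png

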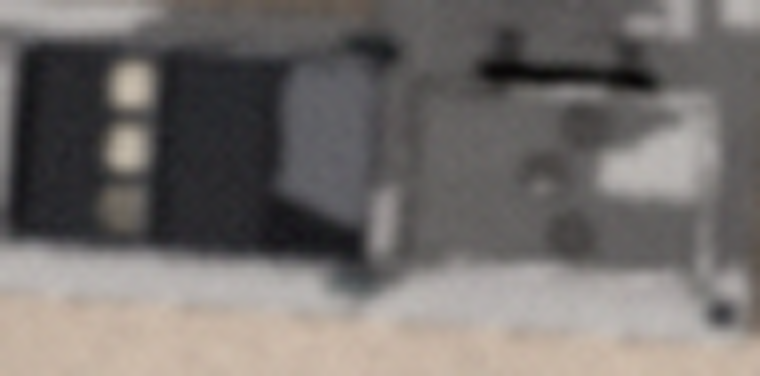

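The final picture shows three balls in the tray at crop (585, 125), (545, 175) and (570, 235); depth gives three bumps about 29 mm high. It also shows three caps in the rear bay at crop (130, 85), (128, 148) and (125, 210), and an empty front bay. The arm is clear, so I'm handing in.

```bash
python3 -c "
from station import bot
print(bot.get_obs()['t'],bot.hand_in())"
```

```text
the job is handed in; nothing more can be done
28.35 None
```

The job is handed in at 28.35 s: the tray is clamped at the fence with the cam holding by itself, all three balls are in the tray, the three caps are still in the rear bay, and the bin is back on its rest.

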